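Fetch the spare ear cushion from behind the cradle gate

TASK

The headset lying on the desk lacks one ear cushion; the spare is in the headset cradle behind the little wooden gate, and the belt pack and the mic capsule stand where the gate swings. First set both of them aside on the grey cloth mat, flat and upright as they were, then swing the gate wide open, roughly at right angles to the fence, fetch the cushion and lay it flat and centred on the headset's bare ear cup. Finally shut the gate fully and put the belt pack and the capsule back in the middle of their own places in front of it, the pack square on its dock, without ever tipping the capsule over or disturbing the brass jack adapter.

Things in the scene. Friction and masses are not known exactly. Their poses are not given: they have to be found in the camera images.
- belt_pack: Loose grey plastic radio belt pack lying flat on its back, 58 (own x) x 82 (own y) x 22 mm (z, up), 140 g, edges rounded 4 mm; a 10 mm rubber aerial stub stands out at its +y end. Origin: centre of its underside. Starts on pack_dock, in the gate's way.
- capsule: Loose silver microphone capsule (screw-on head) standing upright, round about its own z: collar 38 mm diameter for the lower 22 mm, then a grille widening to 46 mm diameter between 32 and 56 mm height (straight sides, the place to grip), domed top at 73 mm; 110 g. Origin: centre of its underside. Starts on capsule_pad, in the gate's way.
- cushion: Loose black rubber ear cushion ring, flat, 62 mm outer, 34 mm inner diameter, 20 mm high, 30 g. Origin: centre of its underside. It starts 42 mm behind the gate on a round rest, 52 mm wide, 16 mm above the desk. The gate posts (115 mm high) stand 102 mm to either side, fence rails (58 mm high) 102 mm beside and 111 mm behind its middle, two saddles (40 mm high) 75 mm behind it.
- pack_dock: Fixed black charging plate, 66 (x) x 92 (y) mm, 4 mm thick, where the belt pack belongs (pack x along dock x, either way round). Origin: centre of its underside, on the desk; its top is at z = 4 mm.
- capsule_pad: Fixed round cork pad, 64 mm diameter, 4 mm thick, where the capsule belongs. Origin: centre of its underside, on the desk; its top is at z = 4 mm.
- side_mat: Fixed grey cloth mat, 240 (own x) x 160 (own y) mm, 3 mm thick: the side area, at the left or right, with room for the belt pack and the capsule side by side along its x. Origin: centre of its underside, on the desk.
- bare_cup: Bare ear cup of the headset that lies flat on the desk (fixed), open side up: 58 mm wide, flat top 24 mm above the desk with a 3 mm high silver dome (20 mm wide) in the middle, which goes inside the ring. Origin: centre of its underside, on the desk; z up. The other, cushioned cup, 42 mm high, is 130 mm away along +y; the headband (17 mm high) arches away on the +x side.
- gate (a joint): Hinge angle of the wooden gate in rad: 0 shut, grows as the free end swings towards the robot, stop at 1.75. Light friction (about 0.04 N m): it stays where it is left.
- gate_knob (a point): Middle of the round dark wooden knob on the gate: 18 mm wide, upright, 112 to 146 mm above the desk, this point at 130 mm. Its axes turn with the gate: the hinge line is 140 mm away along its +y; its -x points to the robot's side when the gate is shut. The gate is 12 mm thick, its top rail at 112 mm, its bottom 12 mm above the desk; its free end is 37 mm beyond the knob.
- adapter: Loose brass jack adapter, 49 mm long and 13 mm thick, lying on the desk between the headset's headband and cups, to be left alone. Origin: about its middle, on the desk; x along it.
There are look-alikes about, which are no part of the job. Leave any orange or purple look-alike of the cushion alone.

How it is judged:
By the outcome, as a careful person would: the job done as asked, in the order asked, and still so for the second after the job is handed in, with the robot touching nothing.
It also fails if it takes over 144 s, if anything falls off the work surface, if the arm or the gripper's body presses on something with over 40 N, if the wrist force passes 120 N, or if a joint passes its speed limit or range.

ROBOT

A 7-joint arm with a two-finger parallel gripper is mounted at the origin on the work surface. World frame = base frame: x ahead of the robot, y to its left, z up, the work surface at z = 0. Lengths are in m, angles in degrees, forces in N, time in s.
With the tool pointing down it reaches from about 0.425 to 0.95 m from the base axis. Payload 4.7 kg.
Tool frame: the origin (TCP) lies midway between the tips of the shut fingers; the grasp point (between the pads) lies r.grasp_offset behind it (r.grasp_offset is the distance from the TCP to the grasp point, in m); z points along the fingers, y is the line along which they close (so a half turn about z gives the same grasp; the last joint's range is limited). The gripper opens to 85 mm and grips with 20 to 120 N. Pads are 22 mm wide; open, the fingers measure 114 mm over their backs; the gripper's body (76 mm by 85 mm) begins 54 mm behind the grasp point. The pads swing forward as they close: fully open they stand 13 mm farther back than shut.
Start: joints at [-68.978, 26.849, -2.785, 87.806, 1.381, 65.374, -4.715], TCP at [0.26, 0.623, 0.231] pointing down, gripper open.
Joint ranges: [-148.3, 148.3], [-19.14, 114.17], [-79.39, 73.82], [5.75, 140.21], [-59.74, 239.74], [12.07, 113.84], [-152.46, 152.46]. Speed limits (degrees/s): [147.25, 147.25, 180, 180, 180, 180, 180].

INTERFACE

Orientations are given as [roll, pitch, yaw] about the fixed x, y, z axes, in that order (R = Rz(yaw) Ry(pitch) Rx(roll)).
In Python, from cell import r, eyes, workorder, finder gives the robot as it stands. The module is installed in compiled form; this text tells all that it offers.
- The arm moves only by the shell command python3 -m handwheel 'ROWS'. ROWS is text: rows parted by semicolons, each of 7 numbers parted by spaces: the shift along the tool's x, y, z normalised to -1 to 1, where 1 is 12 cm, then the turn, a rotation vector about the tool's x, y, z normalised to -1 to 1, where 1 is 360 degrees, then the closure, from 0 (fully open) to 1 (shut). In form: tx ty tz wx wy wz gripper; .... A call has 1 to 20 rows; each row shifts and turns the commanded pose from where the row before left it, along the tool's axes as they then stand; what a row does not reach is not made up. A row lasts 1/8 s, in which the tool goes at most 62.5 mm and 10.7 degrees, less where a joint would pass 70% of its speed; a pose out of reach is approached as far as the arm can. A call with a number of a shift or a turn outside -1 to 1 is refused whole. A call with a gripper value outside its range is refused whole. The fingers move at their own pace and stop on an object; the grip force is fixed at half the most. Time passes only in rows, so rows that do not move let the fingers close. It gives the time, the measured TCP pose, the force, the opening and the grip force at its end, in the units of the state.
- r.observe(): the state, without advancing time (a new reading comes with each control period).
- eyes.read_camera(name): name is "side" or "top"; returns (picture, depth): 400x640x3 uint8, red, green, blue; 400x640 float32, m along the optical axis (not along the pixel's ray), 0 where there is no reading.
- eyes.camera_params(name): a dict with "intrinsics" (3x3 intrinsics, pixels), "cam_to_world" (4x4, takes a point from camera to world coordinates). Camera axes: x right, y down, z forward; pixel columns grow to the right and rows downward; lengths in m; the calibration is good to about 2 mm. A picture is of the moment at which its call begins. camera_params takes no time and is no camera call.
- workorder.job_done(): hands the job in; it is judged then, once.
Trained networks look in the newest picture that a camera, given by its name, has taken for a name from the list of things; names that differ only in an ending like _2 or _b are one class to them, and where a whole thing is asked for, a point or a joint stands for the part that bears it (a point fixed in the world has none). Each returns a list of dicts, best first, with "p" (0 to 1); they miss things now and then, are a little off and sometimes report something else, mostly with a low value. They report only what shows in the picture. A call takes as long as a camera call. They do not tell look-alikes from the thing itself.
- finder.spot_in(camera, thing): "box" ([left, top, right, bottom] in pixels, round what is visible of it).
- finder.mark_of(camera, thing): "centre" ([column, row] in pixels: a listed point, or the origin of a listed thing).
The state is a dict: "time": time; "q": joint angles; "joint_vel": joint speeds; "tau": joint torques, N m; "ee_pos": TCP position; "tool_rot": TCP orientation; "contact_force": force on the tool from outside, world axes, zero at the start; "moment": the same for the moment, N m; "width": finger opening in m; "grip_force": force on a finger pad.
Only numpy, scipy, OpenCV 4.12 (cv2) and the standard library are available. Lean on these libraries where they do the work, as an engineer would, in place of code of your own. Each camera call takes 0.05 s, during which the arm holds its last target. There are 200 camera calls.

## Working session

There is one attempt and no reset: what is moved stays moved. The work goes in short steps, Python scripts to look and compute and a shell command to move; the robot and the scene stay as the last step left them, time stands still between calls to the robot, and variables do not carry over. Pictures are saved under pics/ and viewed, at most 20 in all, crops included, and the job is handed in when it is done.

```bash
mkdir -p pics
cat > h.py <<'E'
import numpy as np, cv2
from cell import r, eyes, workorder, finder
def shot(cam,name=None):
    im,d=eyes.read_camera(cam)
    if name: cv2.imwrite(f'pics/{name}.png',im[:,:,::-1])
    return im,d
def ray(cam,u,v,z):
    p=eyes.camera_params(cam);K=p['intrinsics'];T=p['cam_to_world']
    d=T[:3,:3]@np.linalg.solve(K,[u,v,1.]);o=T[:3,3]
    return o+d*(z-o[2])/d[2]
def cloud(cam,d):
    p=eyes.camera_params(cam);K=np.array(p['intrinsics']);T=np.array(p['cam_to_world'])
    v,u=np.mgrid[:d.shape[0],:d.shape[1]]
    P=np.stack([(u-K[0,2])/K[0,0]*d,(v-K[1,2])/K[1,1]*d,d],-1)@T[:3,:3].T+T[:3,3]
    P[d==0]=np.nan
    return P
E
python3 - <<'E'
from h import *
np.set_printoptions(precision=4,suppress=True)
zs=dict(belt_pack=.004,capsule=.004,cushion=.016,pack_dock=0,capsule_pad=0,side_mat=0,bare_cup=0,gate_knob=.13,adapter=0)
for c in ('top','side'):
    im,d=shot(c,c+'0'); np.save(c+'d.npy',d); np.save(c+'i.npy',im)
    print(c,np.array(eyes.camera_params(c)['cam_to_world']).tolist())
    for t,z in zs.items():
        for m in finder.mark_of(c,t)[:4]:
            print(t,round(m['p'],2),np.round(m['centre'],1),ray(c,*m['centre'],z)[:2])
s=r.observe();print(s['time'],s['ee_pos'],s['tool_rot'],s['width'],s['contact_force'],r.grasp_offset)
E
```

```text
top [[-0.021386242197026183, -0.996444758478663, 0.08148909095755935, 0.48209487418437197], [-0.9994894275505197, 0.023244382589113627, 0.02192220091107504, -0.032368630750894196], [-0.023738425799213453, -0.08097865137460714, -0.9964331112333258, 1.3436326494463753], [0.0, 0.0, 0.0, 1.0]]
belt_pack 0.81 [340.1 227.3] [ 0.498  -0.0535]
capsule 0.57 [301.6 224.9] [0.507  0.0543]
capsule 0.47 [207.7 224.4] [0.5142 0.3195]
cushion 0.74 [247.2 145.2] [0.7351 0.2035]
cushion 0.57 [263.7 181. ] [0.6322 0.1579]
cushion 0.23 [346.6 183.9] [ 0.6185 -0.0744]
pack_dock 0.8 [341.6 226.2] [ 0.501  -0.0578]
capsule_pad 0.52 [305.8 221.3] [0.517  0.0426]
side_mat 0.85 [207.2 226.9] [0.5073 0.322 ]
side_mat 0.33 [302.8 224.3] [0.5087 0.0512]
bare_cup 0.72 [455.4 224.4] [ 0.4991 -0.3757]
bare_cup 0.64 [340.6 225.6] [ 0.5028 -0.0551]
gate_knob 0.72 [345.5 180.6] [ 0.6153 -0.0682]
adapter 0.6 [428.7 203.1] [ 0.5604 -0.3038]
side [[0.9319552319747496, -0.2604583655933465, 0.2522318088333292, 0.34863567939700285], [-0.3624651527341188, -0.6862752519948204, 0.6305912238152999, -0.6517556966582351], [0.008857688655761253, -0.6791080313852048, -0.733984892937034, 0.8550676262839174], [0.0, 0.0, 0.0, 1.0]]
belt_pack 0.74 [284.  255.5] [ 0.4984 -0.0595]
capsule 0.87 [272.  219.7] [0.5042 0.0498]
capsule 0.5 [276.7 222.1] [0.5124 0.0387]
cushion 0.94 [335.  154.3] [0.7281 0.1991]
cushion 0.59 [345.8 217.6] [ 0.667 -0.016]
cushion 0.55 [307.  177.4] [0.6274 0.1431]
pack_dock 0.6 [283.  254.4] [ 0.498 -0.053]
capsule_pad 0.74 [275.6 217.3] [0.5152 0.0572]
capsule_pad 0.53 [282.5 256.2] [ 0.4954 -0.0573]
side_mat 0.57 [242.9 148.9] [0.5051 0.3261]
side_mat 0.37 [270.  220.8] [0.4994 0.0515]
bare_cup 0.71 [343.4 394. ] [ 0.5042 -0.3842]
gate_knob 0.79 [333.3 206.5] [ 0.6113 -0.0652]
adapter 0.65 [355.3 339.8] [ 0.5666 -0.2974]
1.0 [0.2602 0.6229 0.2313] [179.9947  -0.0043 157.3236] 0.08522066282632193 [-0.2072  0.0208 -0.3637] 0.0187
```

View pics/top0.png

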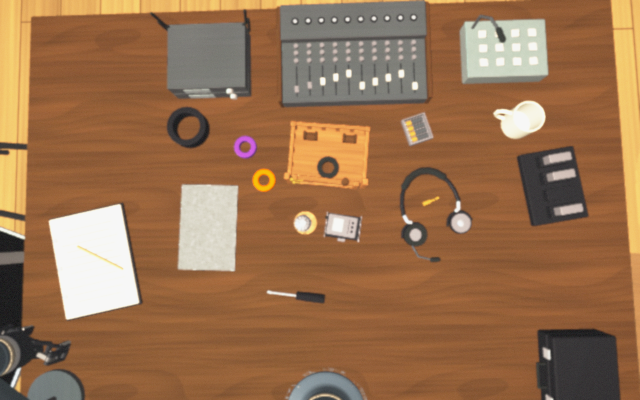

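View pics/side0.png

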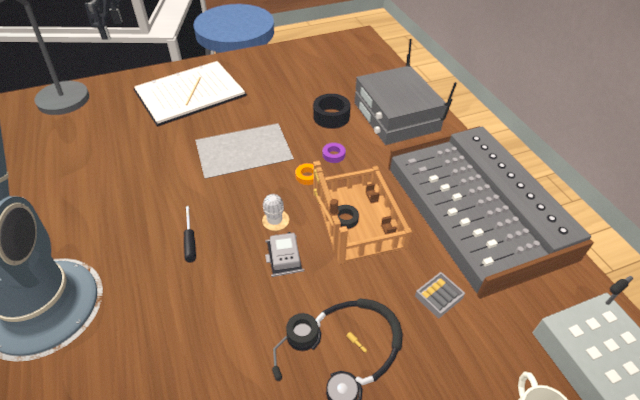

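The top view shows the pack on its dock (342,227), the capsule on its pad (304,223), the gate with its knob (345,182), the mat (208,227), the bare cup (459,222), the cushioned cup (414,234) and the adapter (430,201). 

Ring candidates in the top view are orange (264,180), purple (245,147), a big black ring (187,127) and a small black ring inside the cradle (328,167). The ring inside the cradle fits the description: it is black and sits behind the gate. I'll confirm that in a crop.

Run:
```python
from h import *
np.set_printoptions(precision=4,suppress=True)
im=np.load('topi.npy');d=np.load('topd.npy');P=cloud('top',d)
ims=np.load('sidei.npy')
a=cv2.resize(im[110:260,280:480],(800,600),interpolation=cv2.INTER_CUBIC)
cv2.imwrite('pics/c1.png',a[:,:,::-1])
b=cv2.resize(ims[150:280,240:414],(800,598),interpolation=cv2.INTER_CUBIC)
cv2.imwrite('pics/c2.png',b[:,:,::-1])
X,Y,Z=P[...,0],P[...,1],P[...,2]
def sel(n,x0,x1,y0,y1,z0,z1):
    m=(X>x0)&(X<x1)&(Y>y0)&(Y<y1)&(Z>z0)&(Z<z1)
    q=P[m][:,:3]
    if len(q)<4: print(n,'few',len(q));return
    r_=cv2.minAreaRect((q[:,:2]*1000).astype(np.float32))
    print(n,len(q),'mean',q.mean(0),'rect mm/deg',np.round(r_[0],1),np.round(r_[1],1),round(r_[2],1),'z',np.percentile(q[:,2],[5,50,95]))
sel('table',.35,.45,.1,.2,-.05,.05)
sel('pack',.42,.58,-.13,.01,.018,.06)
sel('capsule',.45,.57,.01,.10,.045,.1)
sel('mat',.4,.62,.2,.42,.0015,.01)
sel('cup',.44,.56,-.45,-.33,.015,.06)
sel('cup2',.40,.56,-.32,-.2,.032,.06)
sel('cushion',.6,.74,-.06,.06,.028,.045)
sel('gate',.56,.68,-.13,.13,.08,.118)
sel('knob',.56,.68,-.13,.13,.13,.16)
sel('cradle',.56,.85,-.16,.16,.045,.2)
sel('adapter',.53,.6,-.34,-.27,.004,.03)
```

```text
table 1282 mean [0.3994 0.15   0.0001] rect mm/deg [400.  149.9] [ 99.8 100. ] 90.0 z [-0.0048  0.0002  0.0048]
pack 619 mean [ 0.5031 -0.0575  0.0258] rect mm/deg [503.9 -53.7] [90.3 57.7] 79.3 z [0.0212 0.0257 0.0306]
capsule 231 mean [0.511  0.0468 0.0708] rect mm/deg [511.   46.9] [43.2 43. ] 89.1 z [0.0592 0.0724 0.079 ]
mat 3477 mean [0.5091 0.313  0.0041] rect mm/deg [510.  309.8] [219.7 219.7] 89.6 z [0.0017 0.0038 0.0076]
cup 399 mean [ 0.5057 -0.3826  0.0238] rect mm/deg [ 511.2 -385. ] [63.9 71. ] 55.6 z [0.0165 0.0244 0.0288]
cup2 301 mean [ 0.4736 -0.2566  0.0416] rect mm/deg [ 473.1 -256.6] [60.  60.6] 65.6 z [0.0364 0.0417 0.0464]
cushion 303 mean [ 0.661  -0.0185  0.0357] rect mm/deg [656.3  -3.4] [114.3  82.7] 83.6 z [0.0306 0.0359 0.0405]
gate 426 mean [ 0.6203 -0.0116  0.1092] rect mm/deg [619.5 -16.6] [216.6  22.2] 84.2 z [0.0937 0.1115 0.1164]
knob 41 mean [ 0.6129 -0.0666  0.1454] rect mm/deg [612.6 -66.6] [15.4 15.3] 89.0 z [0.1397 0.1457 0.1505]
cradle 1594 mean [ 0.7134 -0.0227  0.0738] rect mm/deg [726.6 -25.3] [268.7 246.9] 89.9 z [0.049  0.0591 0.1164]
adapter 94 mean [ 0.5673 -0.3033  0.0084] rect mm/deg [ 566.5 -303.9] [67.  67.4] 87.8 z [0.0043 0.0076 0.0148]
```

View pics/c1.png

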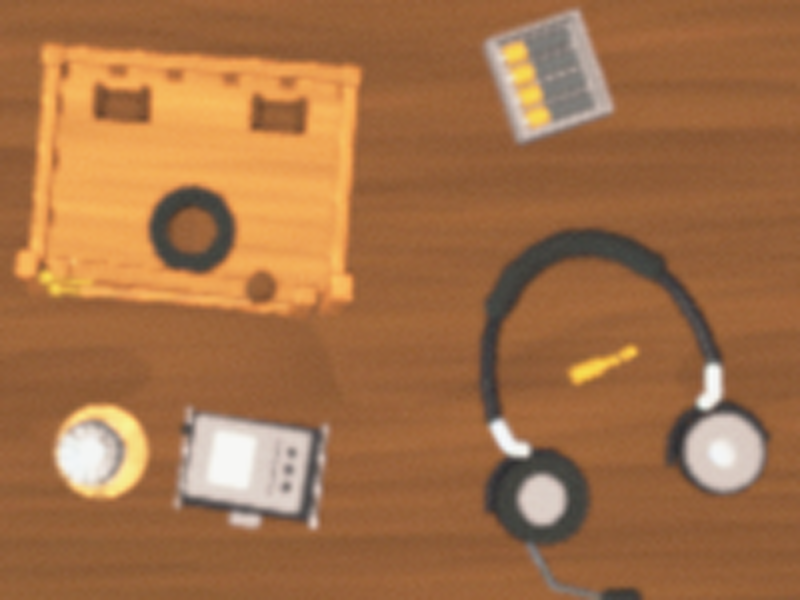

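View pics/c2.png

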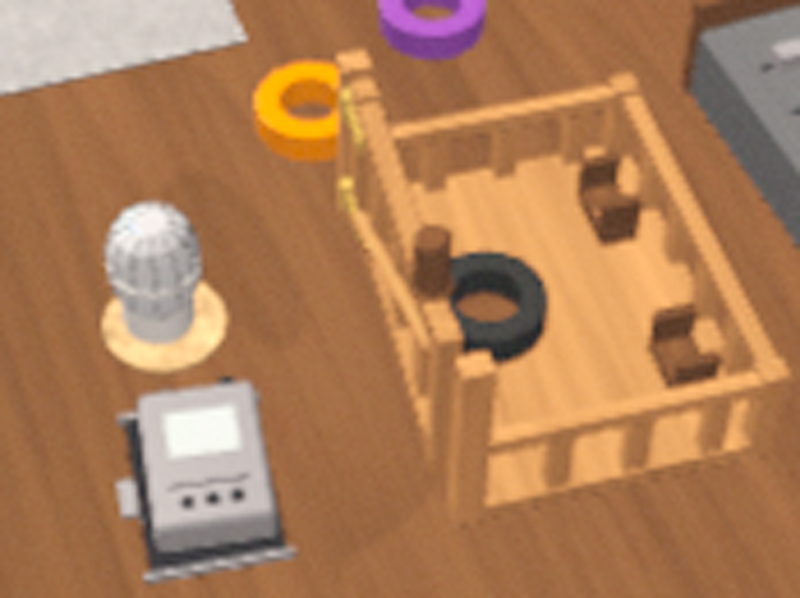

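The crop confirms it: the small black ring at (328,167) in the cradle behind the gate is the cushion. The pack's aerial points to +y, and a dock plug shows on the dock's robot side.

```bash
cat >> h.py <<'E'
def plan(x,y,z,yaw):
    "turn (deg, about tool z) and then shift in tool axes, as normalised totals"
    s=r.observe();p=np.array(s['ee_pos']);yw=s['tool_rot'][2]
    t=-((yaw-yw+180)%360-180)
    a=np.radians(yaw);d=np.array([x,y,z])-p
    T=np.array([np.cos(a)*d[0]+np.sin(a)*d[1],np.sin(a)*d[0]-np.cos(a)*d[1],-d[2]])
    print('turn wz tot %.4f (%.1f deg)'%(t/360,t),'shift tot',np.round(T/.12,3),'q',np.round(s['q'],0),'tilt',np.round(s['tool_rot'],2))
E
python3 - <<'E'
from h import *
from scipy.optimize import least_squares
np.set_printoptions(precision=4,suppress=True)
im=np.load('topi.npy');d=np.load('topd.npy');P=cloud('top',d);X,Y,Z=P[...,0],P[...,1],P[...,2]
c=lambda u,v,z,o=(280,110):ray('top',o[0]+(u+.5)/4-.5,o[1]+(v+.5)/4-.5,z)[:2]
dk=np.array([c(*k,.004) for k in((190,412),(325,430),(315,522),(178,505))]);print('dock',dk.mean(0),cv2.minAreaRect((dk*1000).astype(np.float32)))
print('pad',c(101.5,452,.004),'cush',c(193,229,.036),'cup',c(724,451,.024),'knob',c(261,287,.146))
mt=np.array([ray('top',*k,.003)[:2] for k in((181,184),(238,187),(235,270),(178,268))]);print('mat',mt.mean(0),cv2.minAreaRect((mt*1000).astype(np.float32)))
def fit(n,m,R):
    q=P[m];print(n,m.sum(),q.mean(0))
    e=cv2.findContours(m.astype(np.uint8),0,1)[0];e=max(e,key=len)[:,0]
    k=np.array([P[v,u,:2] for u,v in e]);s=least_squares(lambda p:np.hypot(*(k-p[:2]).T)-p[2],[*k.mean(0),R]);print('  circ',s.x)
ii=im.astype(int);lum=ii.sum(2);sat=ii.max(2)-ii.min(2)
fit('cush',(lum<240)&(X>.63)&(X<.71)&(Y>-.07)&(Y<.03)&(Z>.015)&(Z<.05),.031)
fit('cup',(lum>330)&(sat<60)&(X>.46)&(X<.56)&(Y>-.43)&(Y<-.34)&(Z>.012)&(Z<.04),.029)
m=(lum>330)&(sat<60)&(X>.45)&(X<.56)&(Y>-.115)&(Y<.005)&(Z>.017)&(Z<.04)
print('pack',m.sum(),P[m].mean(0),cv2.minAreaRect((P[m][:,:2]*1000).astype(np.float32)))
m=(X>.44)&(X<.475)&(Y>-.10)&(Y<-.01)
g=[(i,j) for i in range(236,244) for j in range(336,346)]
print('plug z mm\n',np.round(1000*Z[234:243,334:348]).astype(int),'\nx\n',np.round(1000*X[234:243,340]))
# fence rails orientation
m=(Z>.05)&(Z<.068)&(X>.72)&(X<.85)&(Y>-.16)&(Y<.12)
print('backrail',cv2.minAreaRect((P[m][:,:2]*1000).astype(np.float32)))
m=(Z>.1)&(Z<.12)&(X>.58)&(X<.66)&(Y>-.15)&(Y<.12);q=P[m];print('gate fit deg',np.degrees(np.arctan(np.polyfit(q[:,1],q[:,0],1)[0])))
plan(.503,-.058,.15,80)
E
```

```text
dock [ 0.5003 -0.0606] ((500.5495300292969, -60.63235092163086), (96.3767318725586, 65.63206481933594), 81.73509979248047)
pad [0.5132 0.0447] cush [ 0.6649 -0.0233] cup [ 0.5041 -0.3841] knob [ 0.6116 -0.0661]
mat [0.507 0.319] ((507.9718933105469, 319.56341552734375), (163.25518798828125, 238.67532348632812), 87.51828002929688)
cush 201 [ 0.6647 -0.0221  0.0353]
  circ [ 0.6645 -0.0227  0.0265]
cup 349 [ 0.5073 -0.3836  0.024 ]
  circ [ 0.5037 -0.3838  0.0263]
pack 619 [ 0.503  -0.0578  0.0258] ((503.26123046875, -57.035888671875), (83.5716552734375, 57.742733001708984), 79.15762329101562)
plug z mm
 [[                  23                   24                   25
                    27                   23                   26
                    22                   30                   28
  -9223372036854775808                   30                   28
                    25                   25]
 [                   4                    1                   15
                    25                   19                   24
                    25                   22            
[... 1938 characters left out ...]
         3]
 [                   2                   -2                    1
                    -1                    4                    5
                    -2                    4                   -2
                    -2                   -2                    5
                     0                    0]] 
x
 [479. 477. 474. 471. 468. 465. 463. 460. 457.]
backrail ((785.1558227539062, -25.47686767578125), (268.7298583984375, 129.67324829101562), 89.87425231933594)
gate fit deg 6.71021816149065
turn wz tot 0.2148 (77.3 deg) shift tot [-5.236  2.978  0.678] q [-69.  27.  -3.  88.   1.  65.  -5.] tilt [179.99  -0.   157.32]<stdin>:20: RuntimeWarning: invalid value encountered in cast
```

```bash
python3 -m handwheel '0 0 0 0 0 0.0268 0;0 0 0 0 0 0.0268 0;0 0 0 0 0 0.0268 0;0 0 0 0 0 0.0268 0;0 0 0 0 0 0.0268 0;0 0 0 0 0 0.0268 0;0 0 0 0 0 0.0268 0;0 0 0 0 0 0.0268 0;-0.29 0.165 0 0 0 0 0;-0.29 0.165 0 0 0 0 0;-0.29 0.165 0 0 0 0 0;-0.29 0.165 0 0 0 0 0;-0.29 0.165 0 0 0 0 0;-0.29 0.165 0 0 0 0 0;-0.29 0.165 0 0 0 0 0;-0.29 0.165 0 0 0 0 0;-0.29 0.165 0 0 0 0 0;-0.29 0.165 0 0 0 0 0;-0.29 0.165 0 0 0 0 0;-0.29 0.165 0 0 0 0 0'
python3 -m handwheel '-0.29 0.165 0 0 0 0 0;-0.29 0.165 0 0 0 0 0;-0.29 0.165 0 0 0 0 0;-0.29 0.165 0 0 0 0 0;-0.29 0.165 0 0 0 0 0;-0.29 0.165 0 0 0 0 0;0 0 0 0 0 0 0;0 0 0 0 0 0 0'
python3 -c "from h import *;plan(.503,-.058,.001,80)"
```

```text
time: 3.5
ee_pos: [0.4232, 0.1696, 0.2316]
tool_rot: [180.0, -0.1, 80.1]
contact_force: [0.8, 1.0, 0.0]
width: 0.0854
grip_force: 0.0
time: 4.5
ee_pos: [0.5039, -0.0546, 0.2312]
tool_rot: [-180.0, -0.0, 80.2]
contact_force: [-0.5, 1.1, 0.7]
width: 0.0854
grip_force: 0.0
turn wz tot 0.0005 (0.2 deg) shift tot [-0.029 -0.002  1.918] q [-31.  12.  38. 112.  -9.  59.   1.] tilt [-1.7997e+02 -4.0000e-02  8.0170e+01]
```

```bash
python3 -m handwheel '-0.029 0 0.2 0 0 0 0;0 0 0.2 0 0 0 0;0 0 0.2 0 0 0 0;0 0 0.2 0 0 0 0;0 0 0.2 0 0 0 0;0 0 0.2 0 0 0 0;0 0 0.2 0 0 0 0;0 0 0.2 0 0 0 0;0 0 0.15 0 0 0 0;0 0 0.1 0 0 0 0;0 0 0.06 0 0 0 0;0 0 0 0 0 0 0.3;0 0 0 0 0 0 0.5;0 0 0 0 0 0 0.7;0 0 0 0 0 0 1;0 0 0 0 0 0 1;0 0 0 0 0 0 1;0 0 0 0 0 0 1'
```

```text
time: 6.75
ee_pos: [0.5041, -0.059, 0.0029]
tool_rot: [179.9, -0.0, 80.1]
contact_force: [-1.7, -0.7, 6.6]
width: 0.0567
grip_force: 64.6
```

```bash
python3 -m handwheel '0 0 -0.05 0 0 0 1;0 0 -0.15 0 0 0 1;0 0 -0.2 0 0 0 1;0 0 -0.2 0 0 0 1;0 0 -0.2 0 0 0 1;0 0 -0.2 0 0 0 1;0.252 -0.079 0 0 0 0 1;0.252 -0.079 0 0 0 0 1;0.252 -0.079 0 0 0 0 1;0.252 -0.079 0 0 0 0 1;0.252 -0.079 0 0 0 0 1;0.252 -0.079 0 0 0 0 1;0.252 -0.079 0 0 0 0 1;0.252 -0.079 0 0 0 0 1;0.252 -0.079 0 0 0 0 1;0.252 -0.079 0 0 0 0 1;0.252 -0.079 0 0 0 0 1;0.252 -0.079 0 0 0 0 1;0 0 0 0 0 0 1;0 0 0 0 0 0 1'
python3 -c "
from h import *
shot('side','s1')"
```

```text
time: 9.25
ee_pos: [0.4536, 0.3174, 0.1226]
tool_rot: [180.0, 0.0, 80.1]
contact_force: [0.7, 0.3, -0.5]
width: 0.0568
grip_force: 64.1
```

View pics/s1.png

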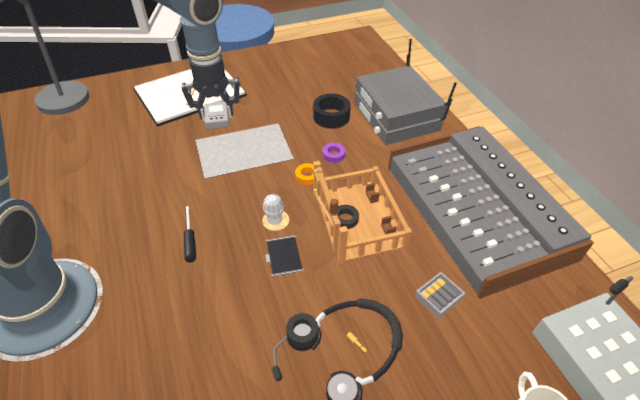

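The pack is held level over the mat at about (215,112), and the bare dock shows at (284,255). Next I set the pack down.

```bash
python3 -m handwheel '0 0 0.2 0 0 0 1;0 0 0.2 0 0 0 1;0 0 0.2 0 0 0 1;0 0 0.2 0 0 0 1;0 0 0.1 0 0 0 1;0 0 0.06 0 0 0 1;0 0 0.04 0 0 0 1;0 0 0 0 0 0 1;0 0 0 0 0 0 0.3;0 0 0 0 0 0 0;0 0 0 0 0 0 0;0 0 0 0 0 0 0;0 0 0 0 0 0 0;0 0 -0.2 0 0 0 0;0 0 -0.3 0 0 0 0;0 0 -0.3 0 0 0 0;0 0 -0.3 0 0 0 0;0 0 0 0 0 0 0;0 0 0 0 0 0 0'
python3 - <<'E'
from h import *
np.set_printoptions(precision=4,suppress=True)
plan(.5115,.0475,.020,80)
im,d=shot('top','t2');P=cloud('top',d);X,Y,Z=P[...,0],P[...,1],P[...,2]
ii=im.astype(int);lum=ii.sum(2)
m=((lum<230)&(X>.42)&(X<.57)&(Y>-.13)&(Y<0.02)).astype(np.uint8)
c=max(cv2.findContours(m,0,1)[0],key=cv2.contourArea)
k=np.array([ray('top',*p,.004)[:2] for p in c[:,0]])*1000
print('dock dark',cv2.minAreaRect(k.astype(np.float32)),cv2.minAreaRect(c))
k2=lambda cr:cv2.imwrite('pics/t2c.png',cv2.resize(cr,None,fx=6,fy=6,interpolation=2)[:,:,::-1]);k2(im[190:260,270:370])
E
```

```text
time: 11.68
ee_pos: [0.453, 0.3181, 0.1336]
tool_rot: [-180.0, 0.0, 80.1]
contact_force: [-0.3, -0.4, -0.5]
width: 0.0851
grip_force: 0.0
turn wz tot 0.0004 (0.1 deg) shift tot [-2.136  0.872  0.947] q [-64.  24.  31. 112. -16.  49. -33.] tilt [-179.95    0.02   80.15]
dock dark ((501.4349365234375, -59.490421295166016), (83.68924713134766, 63.02101516723633), 80.94916534423828) ((342.24542236328125, 226.0334930419922), (29.95009422302246, 22.518869400024414), 7.765166282653809)
```

View pics/t2c.png

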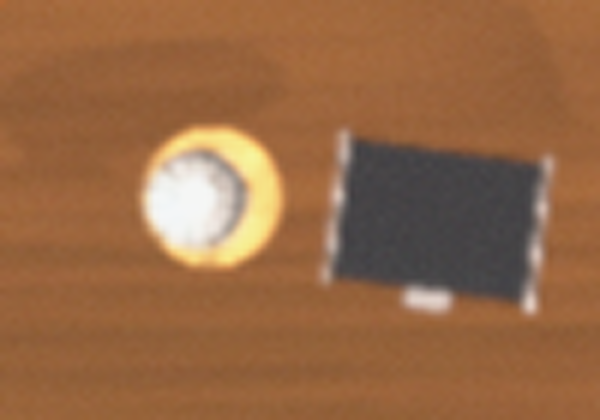

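The pack is released on the mat. The dock is fully visible in the crop: in full-frame pixels its centre is at (342,226), and the cork pad is at (305,222).

```bash
python3 -m handwheel '-0.237 0.097 0 0 0 0 0;-0.237 0.097 0 0 0 0 0;-0.237 0.097 0 0 0 0 0;-0.237 0.097 0 0 0 0 0;-0.237 0.097 0 0 0 0 0;-0.237 0.097 0 0 0 0 0;-0.237 0.097 0 0 0 0 0;-0.237 0.097 0 0 0 0 0;-0.237 0.097 0 0 0 0 0;0 0 0 0 0 0 0;0 0 0.2 0 0 0 0;0 0 0.2 0 0 0 0;0 0 0.2 0 0 0 0;0 0 0.15 0 0 0 0;0 0 0.1 0 0 0 0;0 0 0.08 0 0 0 0;0 0 0 0 0 0 0;0 0 0 0 0 0 0'
python3 -c "
from h import *
np.set_printoptions(precision=4,suppress=True)
print(ray('top',304.9,222.25,.004))
im,d=shot('side')
cv2.imwrite('pics/s3.png',cv2.resize(im[170:260,220:340],None,fx=5,fy=5,interpolation=2)[:,:,::-1])"
```

```text
time: 13.98
ee_pos: [0.5134, 0.0481, 0.023]
tool_rot: [179.9, -0.0, 80.1]
contact_force: [0.6, 1.3, 0.8]
width: 0.0851
grip_force: 0.0
[0.5143 0.0449 0.004 ]
```

View pics/s3.png

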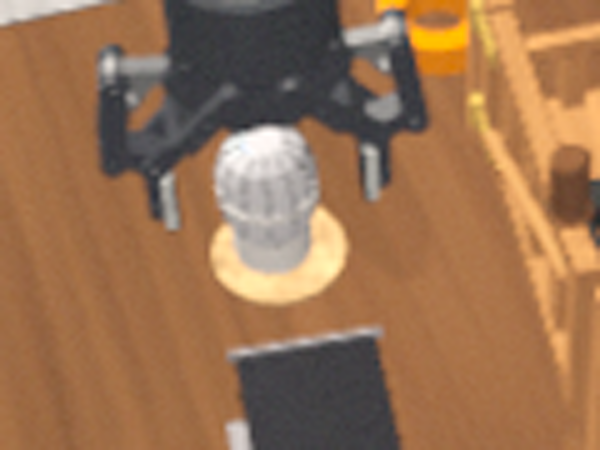

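The capsule at (268,190) in the crop sits between the open fingers at (170,200) and (372,170). I close now.

```bash
python3 -m handwheel '0 0 0 0 0 0 0.15;0 0 0 0 0 0 0.25;0 0 0 0 0 0 0.35;0 0 0 0 0 0 0.45;0 0 0 0 0 0 0.6;0 0 0 0 0 0 1;0 0 0 0 0 0 1;0 0 0 0 0 0 1;0 0 -0.03 0 0 0 1;0 0 -0.1 0 0 0 1;0 0 -0.15 0 0 0 1;0 0 -0.2 0 0 0 1;0 0 -0.2 0 0 0 1;0 0 -0.2 0 0 0 1;0 0 0 0 0 0 1'
python3 -c "
from h import *
plan(.575,.322,.13,80)
im,d=shot('side')
cv2.imwrite('pics/s4.png',cv2.resize(im[110:260,200:340],None,fx=4,fy=4,interpolation=2)[:,:,::-1])"
```

```text
time: 15.9
ee_pos: [0.5145, 0.0483, 0.1305]
tool_rot: [179.7, -0.1, 80.1]
contact_force: [-0.1, -0.2, -0.9]
width: 0.0445
grip_force: 61.2
turn wz tot 0.0004 (0.1 deg) shift tot [2.334 0.101 0.005] q [-38.  21.  35. 117. -17.  46.  -3.] tilt [ 1.7973e+02 -1.4000e-01  8.0140e+01]
```

View pics/s4.png

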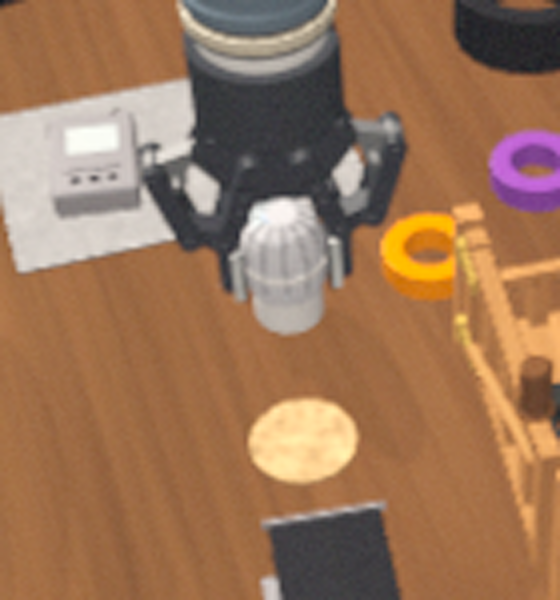

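The capsule is held upright above its pad, and the pack lies flat on the mat. I carry the capsule over to the mat.

```bash
python3 -m handwheel '0.233 0.01 0 0 0 0 1;0.233 0.01 0 0 0 0 1;0.233 0.01 0 0 0 0 1;0.233 0.01 0 0 0 0 1;0.233 0.01 0 0 0 0 1;0.233 0.01 0 0 0 0 1;0.233 0.01 0 0 0 0 1;0.233 0.01 0 0 0 0 1;0.233 0.01 0 0 0 0 1;0.233 0.01 0 0 0 0 1;0 0 0 0 0 0 1;0 0 0.2 0 0 0 1;0 0 0.2 0 0 0 1;0 0 0.2 0 0 0 1;0 0 0.12 0 0 0 1;0 0 0.1 0 0 0 1;0 0 0.05 0 0 0 1;0 0 0.02 0 0 0 1;0 0 0 0 0 0 1'
python3 -m handwheel '0 0 0.01 0 0 0 1;0 0 0 0 0 0 1;0 0 0 0 0 0 0.5;0 0 0 0 0 0 0.4;0 0 0 0 0 0 0.2;0 0 0 0 0 0 0;0 0 0 0 0 0 0;0 0 0 0 0 0 0;0 0 -0.1 0 0 0 0;0 0 -0.2 0 0 0 0;0 0 -0.3 0 0 0 0;0 0 -0.3 0 0 0 0;0 0 -0.3 0 0 0 0;0 0 0 0 0 0 0'
python3 -c "
from h import *
plan(.6125,-.0665,.19,83.5)"
```

```text
time: 18.32
ee_pos: [0.5732, 0.3217, 0.022]
tool_rot: [179.9, -0.1, 80.1]
contact_force: [-1.1, -0.1, -2.3]
width: 0.0445
grip_force: 61.3
time: 20.08
ee_pos: [0.5748, 0.3221, 0.1685]
tool_rot: [179.7, -0.3, 80.1]
contact_force: [-0.2, -0.9, -0.4]
width: 0.085
grip_force: 0.0
turn wz tot -0.0094 (-3.4 deg) shift tot [-3.182  0.679 -0.18 ] q [-56.  31.  33.  96. -19.  58. -26.] tilt [179.69  -0.3   80.12]
```

```bash
python3 -m handwheel '0 0 -0.18 0 0 -0.0094 0;-0.245 0.052 0 0 0 0 0;-0.245 0.052 0 0 0 0 0;-0.245 0.052 0 0 0 0 0;-0.245 0.052 0 0 0 0 0;-0.245 0.052 0 0 0 0 0;-0.245 0.052 0 0 0 0 0;-0.245 0.052 0 0 0 0 0;-0.245 0.052 0 0 0 0 0;-0.245 0.052 0 0 0 0 0;-0.245 0.052 0 0 0 0 0;-0.245 0.052 0 0 0 0 0;-0.245 0.052 0 0 0 0 0;-0.245 0.052 0 0 0 0 0;0 0 0 0 0 0 0;0 0 0 0 0 0 0'
python3 - <<'E'
from h import *
np.set_printoptions(precision=4,suppress=True)
plan(.6125,-.0665,.117,83.5)
im,d=shot('side'); im2,_=shot('top')
cv2.imwrite('pics/s5.png',np.hstack([cv2.resize(im[110:260,230:380],(400,400),interpolation=2),cv2.resize(im2[150:275,175:300],(400,400),interpolation=2)])[:,:,::-1])
for t,z in(('capsule',.003),('belt_pack',.003)):
  for c in('top','side'):
    for m in finder.mark_of(c,t)[:2]: print(t,c,round(m['p'],2),ray(c,*m['centre'],z)[:2])
E
```

```text
time: 22.08
ee_pos: [0.6098, -0.0663, 0.1852]
tool_rot: [-179.9, -0.0, 83.6]
contact_force: [0.4, 1.3, -0.7]
width: 0.0854
grip_force: 0.0
turn wz tot 0.0002 (0.1 deg) shift tot [0.001 0.023 0.568] q [-24.  27.  36. 101. -18.  58.  12.] tilt [-179.93   -0.05   83.56]
capsule top 0.69 [0.5638 0.3228]
belt_pack top 0.98 [0.451  0.3173]
```

View pics/s5.png

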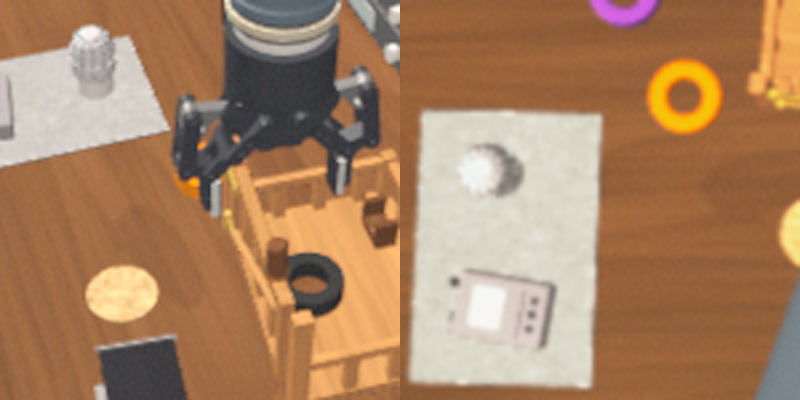

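Both items stand upright on the mat, and the gripper straddles the knob. I descend and grip.

```bash
python3 -m handwheel '0 0.023 0.15 0 0 0 0;0 0 0.15 0 0 0 0;0 0 0.15 0 0 0 0;0 0 0.118 0 0 0 0;0 0 0 0 0 0 0.3;0 0 0 0 0 0 0.5;0 0 0 0 0 0 0.6;0 0 0 0 0 0 0.7;0 0 0 0 0 0 0.8;0 0 0 0 0 0 1;0 0 0 0 0 0 1;0 0 0 0 0 0 1'
```

```text
time: 23.88
ee_pos: [0.6133, -0.0677, 0.1181]
tool_rot: [179.9, -0.0, 83.5]
contact_force: [-0.1, 0.2, 6.0]
width: 0.0161
grip_force: 58.8
```

```bash
python3 -m handwheel '0.006 -0.122 0 0 0 0.0167 1;0.006 -0.122 0 0 0 0.0167 1;0.006 -0.122 0 0 0 0.0167 1;0.006 -0.122 0 0 0 0.0167 1;0.006 -0.122 0 0 0 0.0167 1;0 0 0 0 0 0 1'; python3 -m handwheel '0.006 -0.122 0 0 0 0.0167 1;0.006 -0.122 0 0 0 0.0167 1;0.006 -0.122 0 0 0 0.0167 1;0.006 -0.122 0 0 0 0.0167 1;0.006 -0.122 0 0 0 0.0167 1;0 0 0 0 0 0 1'
```

```text
time: 24.62
ee_pos: [0.5462, -0.0391, 0.1181]
tool_rot: [180.0, -0.2, 53.6]
contact_force: [2.1, 3.7, 4.6]
width: 0.016
grip_force: 59.0
time: 25.38
ee_pos: [0.5025, 0.0181, 0.1181]
tool_rot: [180.0, -0.3, 23.6]
contact_force: [4.8, 3.4, 0.8]
width: 0.0161
grip_force: 59.7
```

```bash
python3 -m handwheel '0.006 -0.122 0 0 0 0.0167 1;0.006 -0.122 0 0 0 0.0167 1;0.006 -0.122 0 0 0 0.0167 1;0.006 -0.122 0 0 0 0.0167 1;0.006 -0.122 0 0 0 0.0167 1;0 0 0 0 0 0 1;0 0 0 0 0 0 0.8;0 0 0 0 0 0 0.6;0 0 0 0 0 0 0.3;0 0 0 0 0 0 0;0 0 0 0 0 0 0;0 0 0 0 0 0 0;0 0 -0.2 0 0 0 0;0 0 -0.3 0 0 0 0;0 0 -0.3 0 0 0 0;0 0 0 0 0 0 0'
python3 -c "
from h import *
plan(.6655,-.0225,.21,-6.5)
plan(.6655,-.0225,.21,83.5)"
```

```text
time: 27.38
ee_pos: [0.4909, 0.0871, 0.2157]
tool_rot: [-179.8, -0.2, -6.6]
contact_force: [-0.2, -0.4, -0.8]
width: 0.0853
grip_force: 0.0
turn wz tot -0.0004 (-0.1 deg) shift tot [1.549 0.742 0.047] q [-70.  22.  71. 115. -24.  59. -84.] tilt [-179.83   -0.24   -6.63]
turn wz tot -0.2504 (-90.1 deg) shift tot [-0.742  1.549  0.047] q [-70.  22.  71. 115. -24.  59. -84.] tilt [-179.83   -0.24   -6.63]
```

```bash
python3 -m handwheel '0 0 0 0 0 -0.0278 0;0 0 0 0 0 -0.0278 0;0 0 0 0 0 -0.0278 0;0 0 0 0 0 -0.0278 0;0 0 0 0 0 -0.0278 0;0 0 0 0 0 -0.0278 0;0 0 0 0 0 -0.0278 0;0 0 0 0 0 -0.0278 0;0 0 0 0 0 -0.028 0;-0.106 0.221 0 0 0 0 0;-0.106 0.221 0 0 0 0 0;-0.106 0.221 0 0 0 0 0;-0.106 0.221 0 0 0 0 0;-0.106 0.221 0 0 0 0 0;-0.106 0.221 0 0 0 0 0;-0.106 0.221 0 0 0 0 0;0 0 0 0 0 0 0;0 0 0 0 0 0 0'
python3 -c "
from h import *
plan(.6655,-.0225,.010,83.5)
a,_=shot('side');b,_=shot('top')
cv2.imwrite('pics/s6.png',np.hstack([cv2.resize(a[130:270,240:420],(450,350),interpolation=2),cv2.resize(b[110:250,230:370],(350,350),interpolation=2)])[:,:,::-1])"
```

```text
time: 29.62
ee_pos: [0.6626, -0.0221, 0.2122]
tool_rot: [-179.8, -0.0, 83.5]
contact_force: [-0.7, -0.1, -0.5]
width: 0.0854
grip_force: 0.0
turn wz tot -0.0001 (-0.0 deg) shift tot [-0.     0.024  1.685] q [-31.  32.  44.  93. -24.  65.  12.] tilt [-1.7985e+02 -3.0000e-02  8.3480e+01]
```

View pics/s6.png

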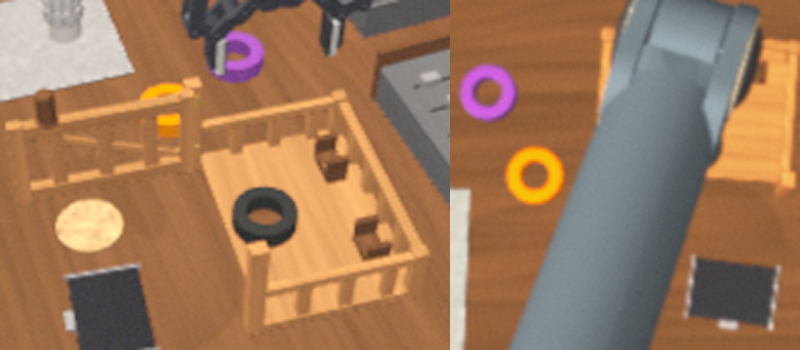

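The gate stands open at right angles and the cushion in the cradle is clear. I descend and grip it.

```bash
python3 -m handwheel '0 0.024 0.2 0 0 0 0;0 0 0.2 0 0 0 0;0 0 0.2 0 0 0 0;0 0 0.2 0 0 0 0;0 0 0.2 0 0 0 0;0 0 0.2 0 0 0 0;0 0 0.2 0 0 0 0;0 0 0.15 0 0 0 0;0 0 0.1 0 0 0 0;0 0 0.035 0 0 0 0;0 0 0 0 0 0 0;0 0 0 0 0 0 0.2;0 0 0 0 0 0 0.3;0 0 0 0 0 0 0.5;0 0 0 0 0 0 1;0 0 0 0 0 0 1;0 0 0 0 0 0 1'
python3 -c "
from h import *
a,_=shot('side')
cv2.imwrite('pics/s7.png',cv2.resize(a[130:270,240:420],(720,560),interpolation=2)[:,:,::-1])"
```

```text
time: 31.85
ee_pos: [0.667, -0.023, 0.0129]
tool_rot: [179.9, -0.0, 83.5]
contact_force: [-1.2, 0.1, 6.5]
width: 0.0607
grip_force: 63.3
```

View pics/s7.png

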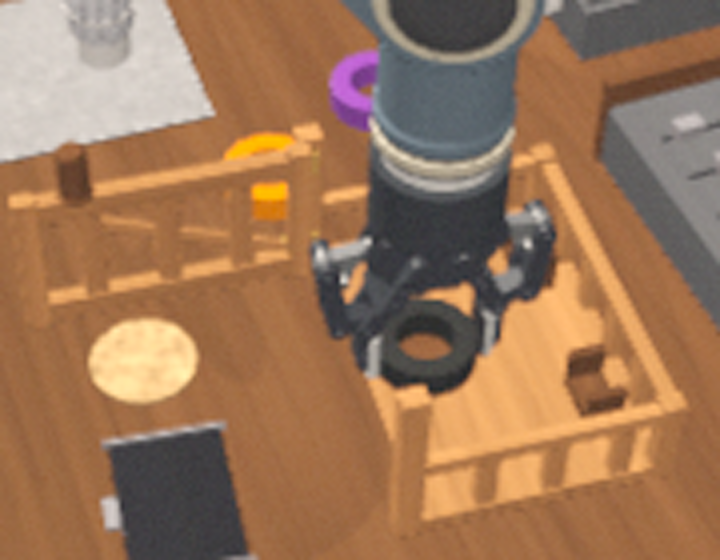

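The black ring is held between the pads, centred in the crop at (428,345). I lift it and carry it to the cup.

```bash
python3 -m handwheel '0 0 -0.05 0 0 0 1;0 0 -0.15 0 0 0 1;0 0 -0.2 0 0 0 1;0 0 -0.25 0 0 0 1;0 0 -0.25 0 0 0 1;0 0 -0.25 0 0 0 1;0 0 -0.25 0 0 0 1;-0.2417 -0.0767 0 0 0 0 1;-0.2417 -0.0767 0 0 0 0 1;-0.2417 -0.0767 0 0 0 0 1;-0.2417 -0.0767 0 0 0 0 1;-0.2417 -0.0767 0 0 0 0 1;-0.2417 -0.0767 0 0 0 0 1;-0.2417 -0.0767 0 0 0 0 1;-0.2417 -0.0767 0 0 0 0 1;-0.2417 -0.0767 0 0 0 0 1;-0.2417 -0.0767 0 0 0 0 1;-0.2417 -0.0767 0 0 0 0 1;-0.2417 -0.0767 0 0 0 0 1;-0.2417 -0.0767 0 0 0 0 1'
python3 -m handwheel '0 0 0.2 0 0 0 1;0 0 0.2 0 0 0 1;0 0 0.2 0 0 0 1;0 0 0.2 0 0 0 1;0 0 0.1 0 0 0 1;0 0 0 0 0 0 1'
python3 - <<'E'
from h import *
np.set_printoptions(precision=4,suppress=True)
plan(.5055,-.384,.0215,83.5)
a,_=shot('side');b,d=shot('top');P=cloud('top',d)
cv2.imwrite('pics/s8.png',np.hstack([cv2.resize(a[260:400,250:410],(400,350),interpolation=2),cv2.resize(b[165:265,390:490],(350,350),interpolation=2)])[:,:,::-1])
for m in finder.mark_of('side','bare_cup')[:2]+finder.mark_of('side','cushion')[:3]: print(m)
E
```

```text
time: 34.4
ee_pos: [0.5044, -0.3851, 0.1806]
tool_rot: [179.9, 0.0, 83.5]
contact_force: [1.1, -0.4, -0.5]
width: 0.0604
grip_force: 64.8
time: 35.15
ee_pos: [0.5047, -0.3838, 0.0714]
tool_rot: [-180.0, -0.0, 83.5]
contact_force: [0.7, -0.0, -0.7]
width: 0.0605
grip_force: 64.8
turn wz tot -0.0001 (-0.0 deg) shift tot [-0.001  0.007  0.415] q [  7.  38.  39. 103. -30.  50.  53.] tilt [-179.97   -0.02   83.48]
{'centre': [334.9, 155.2], 'p': 0.83}
{'centre': [343.8, 374.6], 'p': 0.6}
```

View pics/s8.png

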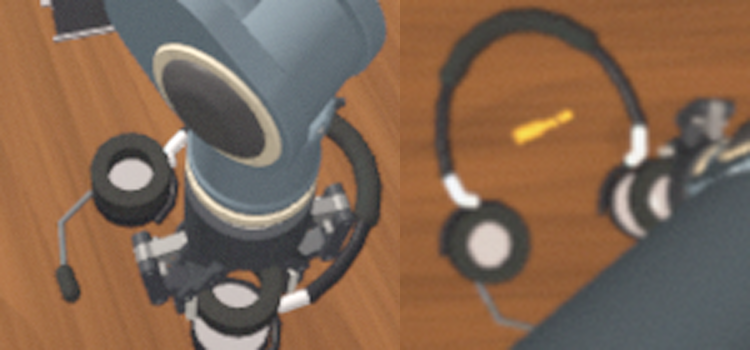

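The ring sits above the cup, at (238,305) on the left. The adapter, at (543,127) on the right, is untouched. I lower and release.

```bash
python3 -m handwheel '0 0.007 0.15 0 0 0 1;0 0 0.1 0 0 0 1;0 0 0.08 0 0 0 1;0 0 0.05 0 0 0 1;0 0 0.03 0 0 0 1;0 0 0 0 0 0 1;0 0 0 0 0 0 1'; python3 -m handwheel '0 0 0 0 0 0 0.4;0 0 0 0 0 0 0.2;0 0 0 0 0 0 0;0 0 0 0 0 0 0;0 0 0 0 0 0 0;0 0 0 0 0 0 0;0 0 -0.1 0 0 0 0;0 0 -0.2 0 0 0 0;0 0 -0.3 0 0 0 0;0 0 -0.3 0 0 0 0;0 0 -0.3 0 0 0 0;0.25 0.05 0 0 0 0 0;0.25 0.05 0 0 0 0 0;0.25 0.05 0 0 0 0 0;0.25 0.05 0 0 0 0 0;0.25 0.05 0 0 0 0 0;0.25 0.05 0 0 0 0 0;0.25 0 0 0 0 0 0;0.25 0 0 0 0 0 0;0 0 0 0 0 0 0'
python3 - <<'E'
from h import *
np.set_printoptions(precision=4,suppress=True)
plan(.49,.087,.21,-6.5)
a,_=shot('side');b,d=shot('top');P=cloud('top',d);X,Y,Z=P[...,0],P[...,1],P[...,2]
cv2.imwrite('pics/s9.png',np.hstack([cv2.resize(a[280:400,280:400],(400,400),interpolation=2),cv2.resize(b[185:265,400:480],(400,400),interpolation=2)])[:,:,::-1])
m=(Z>.034)&(Z<.054)&(X>.45)&(X<.57)&(Y>-.45)&(Y<-.32);q=P[m];c,w,_=cv2.minAreaRect((q[:,:2]*1000).astype(np.float32));print('ring',m.sum(),q.mean(0),c,w)
E
```

```text
time: 36.22
ee_pos: [0.5059, -0.3842, 0.0225]
tool_rot: [180.0, 0.0, 83.5]
contact_force: [0.2, 0.6, -0.7]
width: 0.0606
grip_force: 64.8
time: 38.72
ee_pos: [0.5694, -0.1467, 0.1665]
tool_rot: [180.0, -0.1, 83.8]
contact_force: [0.7, -0.2, -0.6]
width: 0.0852
grip_force: 0.0
turn wz tot 0.2507 (90.3 deg) shift tot [-0.878 -1.86  -0.362] q [-22.  27.  44. 106. -23.  56.  26.] tilt [179.98  -0.09  83.76]
ring 313 [ 0.5055 -0.3828  0.0436] (504.86053466796875, -382.815185546875) (60.45609664916992, 59.82171630859375)
```

View pics/s9.png

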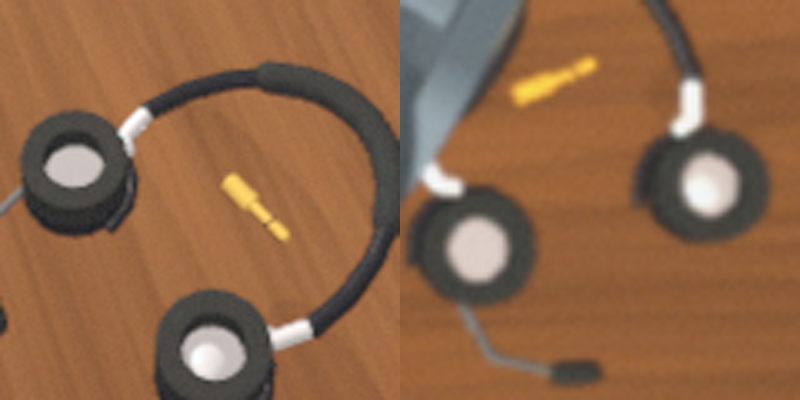

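The cushion lies flat and centred on the cup: the ring measures (.505,-.383) and the cup (.504,-.384), with the top at 44 mm. Now the gate.

```bash
python3 -m handwheel '0 0 -0.12 0 0 0.0252 0;0 0 -0.12 0 0 0.0252 0;0 0 -0.122 0 0 0.0252 0;0 0 0 0 0 0.0252 0;0 0 0 0 0 0.0252 0;0.0876 -0.2415 0 0 0 0 0;0.0876 -0.2415 0 0 0 0 0;0.0876 -0.2415 0 0 0 0 0;0.0876 -0.2415 0 0 0 0 0;0.0876 -0.2415 0 0 0 0 0;0.0876 -0.2415 0 0 0 0 0;0.0876 -0.2415 0 0 0 0 0;0.0876 -0.2415 0 0 0 0 0;0 0 0 0 0 0 0;0 0 0 0 0 0 0'
python3 - <<'E'
from h import *
plan(.4909,.0871,.118,38.5)
b,d=shot('side')
for m in finder.mark_of('side','gate_knob')[:2]: print(m['p'],ray('side',*m['centre'],.13))
E
```

```text
time: 40.7
ee_pos: [0.4921, 0.0829, 0.21]
tool_rot: [180.0, -0.0, 38.0]
contact_force: [0.1, -0.5, 0.6]
width: 0.0854
grip_force: 0.0
turn wz tot -0.0014 (-0.5 deg) shift tot [ 0.014 -0.034  0.767] q [-67.  20.  66. 115. -22.  58. -42.] tilt [ 1.7995e+02 -3.0000e-02  3.7990e+01]
0.94 [0.48385906 0.09303552 0.13      ]
```

```bash
python3 -m handwheel '0.014 -0.034 0.2 0 0 -0.0014 0;0 0 0.2 0 0 0 0;0 0 0.2 0 0 0 0;0 0 0.167 0 0 0 0;0 0 0 0 0 0 0.3;0 0 0 0 0 0 0.5;0 0 0 0 0 0 0.6;0 0 0 0 0 0 0.7;0 0 0 0 0 0 0.8;0 0 0 0 0 0 1;0 0 0 0 0 0 1;0 0 0 0 0 0 1'
```

```text
time: 42.3
ee_pos: [0.4915, 0.0889, 0.1183]
tool_rot: [180.0, -0.1, 38.6]
contact_force: [0.6, 0.1, 5.7]
width: 0.016
grip_force: 58.6
```

```bash
python3 -m handwheel '-0.0817 0.0907 0 0 0 -0.0167 1;-0.0817 0.0907 0 0 0 -0.0167 1;-0.0817 0.0907 0 0 0 -0.0167 1;-0.0817 0.0907 0 0 0 -0.0167 1;-0.0817 0.0907 0 0 0 -0.0167 1;-0.0817 0.0907 0 0 0 -0.0167 1;-0.0817 0.0907 0 0 0 -0.0167 1;0 0 0 0 0 0 1'; python3 -m handwheel '-0.0817 0.0907 0 0 0 -0.0167 1;-0.0817 0.0907 0 0 0 -0.0167 1;-0.0817 0.0907 0 0 0 -0.0167 1;-0.0817 0.0907 0 0 0 -0.0167 1;-0.0817 0.0907 0 0 0 -0.0167 1;-0.0817 0.0907 0 0 0 -0.0167 1;-0.0817 0.0907 0 0 0 -0.0167 1;0 0 0 0 0 0 1'
```

```text
time: 43.3
ee_pos: [0.5167, -0.0094, 0.1183]
tool_rot: [179.9, -0.0, 80.5]
contact_force: [-0.4, -1.7, 9.3]
width: 0.0158
grip_force: 60.8
time: 44.3
ee_pos: [0.6009, -0.0662, 0.1184]
tool_rot: [180.0, 0.3, 122.6]
contact_force: [1.0, -5.4, 4.9]
width: 0.0158
grip_force: 60.6
```

```bash
python3 -m handwheel '-0.0817 0.0907 0 0 0 -0.0167 1;0 0 0 0 0 0 1;0 0 0 0 0 0 1'; python3 -m handwheel '-0.012 0.014 0 0 0 0 1;0 0 0 0 0 0 1;0 0 0 0 0 0 1'
```

```text
time: 44.68
ee_pos: [0.615, -0.0687, 0.1185]
tool_rot: [-180.0, 0.3, 128.5]
contact_force: [1.9, -7.0, 4.4]
width: 0.0158
grip_force: 60.5
time: 45.05
ee_pos: [0.6166, -0.0689, 0.1184]
tool_rot: [-179.9, 0.3, 128.6]
contact_force: [0.6, -8.1, 4.8]
width: 0.0163
grip_force: 60.4
```

```bash
python3 -m handwheel '-0.017 0.018 0 0 0 0 1;0 0 0 0 0 0 1;0 0 0 0 0 0 1'
python3 - <<'E'
from h import *
b,d=shot('side')
cv2.imwrite('pics/s10.png',cv2.resize(b[150:280,280:420],(700,650)[:2],interpolation=2)[:600,:,::-1])
E
```

```text
time: 45.42
ee_pos: [0.6188, -0.0693, 0.1184]
tool_rot: [-179.8, 0.2, 128.6]
contact_force: [-2.1, -7.0, 5.5]
width: 0.0158
grip_force: 60.4
```

View pics/s10.png

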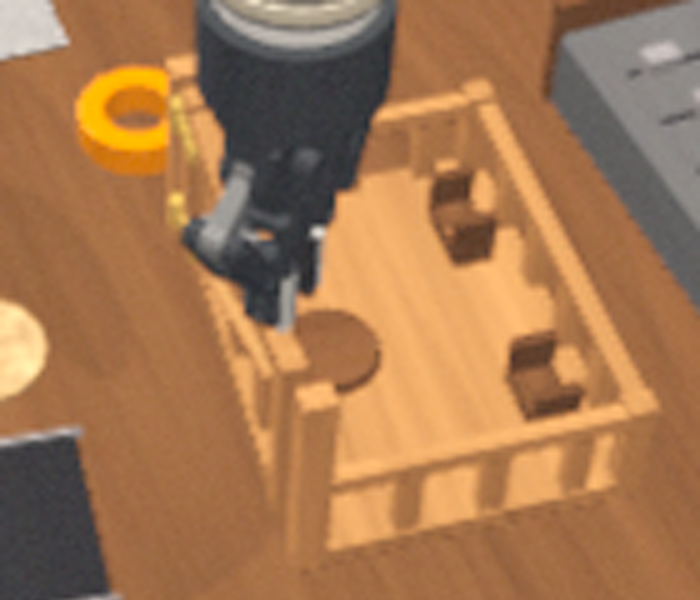

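```bash
python3 -m handwheel '-0.017 0.018 0 0 0 0 1;0 0 0 0 0 0 1;0 0 0 0 0 0 0.8;0 0 0 0 0 0 0.7;0 0 0 0 0 0 0.5;0 0 0 0 0 0 0;0 0 0 0 0 0 0;0 0 0 0 0 0 0;0 0 -0.2 0 0 0 0;0 0 -0.3 0 0 0 0;0 0 -0.3 0 0 0 0;0 0 -0.3 0 0 0 0;0 0 0 0 0 0 0'
python3 - <<'E'
from h import *
b,d=shot('side');o=np.load('sidei.npy')
cv2.imwrite('pics/s11.png',np.hstack([cv2.resize(o[155:270,305:385],(400,575),interpolation=2),cv2.resize(b[155:270,305:385],(400,575),interpolation=2)])[:,:,::-1])
plan(.574,.322,.15,80)
for m in finder.mark_of('side','gate_knob')[:2]: print(m, ray('side',*m['centre'],.13))
E
```

```text
time: 47.1
ee_pos: [0.624, -0.0667, 0.2528]
tool_rot: [179.7, 0.2, 128.8]
contact_force: [-0.1, -0.4, -0.5]
width: 0.0852
grip_force: 0.0
turn wz tot 0.1356 (48.8 deg) shift tot [ 3.115 -0.963  0.839] q [-22.  23.  33.  95. -14.  65.  54.] tilt [1.7987e+02 7.0000e-02 1.2881e+02]
{'centre': [333.7, 205.2], 'p': 0.59} [ 0.61347573 -0.0621373   0.13      ]
```

View pics/s11.png

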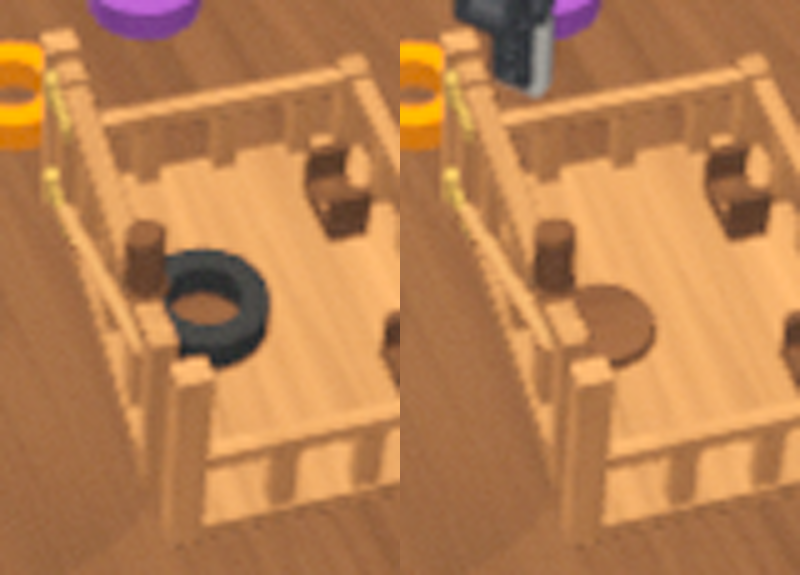

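The right half (now) shows the gate end closer to its post than at the start, when it was slightly ajar. I move to the capsule, which clears the top camera's view so I can check the gate properly.

```bash
python3 -m handwheel '0 0 0 0 0 0.0226 0;0 0 0 0 0 0.0226 0;0 0 0 0 0 0.0226 0;0 0 0 0 0 0.0226 0;0 0 0 0 0 0.0226 0;0 0 0 0 0 0.0226 0;0.2225 -0.0688 0 0 0 0 0;0.2225 -0.0688 0 0 0 0 0;0.2225 -0.0688 0 0 0 0 0;0.2225 -0.0688 0 0 0 0 0;0.2225 -0.0688 0 0 0 0 0;0.2225 -0.0688 0 0 0 0 0;0.2225 -0.0688 0 0 0 0 0;0.2225 -0.0688 0 0 0 0 0;0.2225 -0.0688 0 0 0 0 0;0.2225 -0.0688 0 0 0 0 0;0.2225 -0.0688 0 0 0 0 0;0.2225 -0.0688 0 0 0 0 0;0.2225 -0.0688 0 0 0 0 0;0.2225 -0.0688 0 0 0 0 0'
python3 - <<'E'
from h import *
np.set_printoptions(precision=4,suppress=True)
plan(.5748,.3221,.023,80)
b,d=shot('top');o=np.load('topi.npy')
cv2.imwrite('pics/t12.png',np.vstack([cv2.resize(i[168:196,275:375],(800,224),interpolation=2) for i in(o,b)])[:,:,::-1])
for n,dd in(('old',np.load('topd.npy')),('new',d)):
    P=cloud('top',dd);X,Y,Z=P[...,0],P[...,1],P[...,2]
    m=(Z>.1)&(Z<.122)&(X>.58)&(X<.66)&(Y>-.16)&(Y<.12);q=P[m]
    for y0 in np.arange(-.14,.1,.02):
        k=q[(q[:,1]>y0)&(q[:,1]<y0+.02)]
        if len(k): print(n,round(y0+.01,3),len(k),k[:,0].mean().round(4),end=' | ')
    print()
E
```

```text
time: 49.7
ee_pos: [0.5724, 0.3228, 0.2476]
tool_rot: [-179.9, 0.1, 80.0]
contact_force: [0.7, -0.4, -0.0]
width: 0.0854
grip_force: 0.0
turn wz tot -0.0000 (-0.0 deg) shift tot [-0.002  0.021  1.872] q [-61.  29.  41.  91. -20.  68. -26.] tilt [-179.86    0.12   79.99]
old -0.13 11 0.6137 | old -0.11 28 0.6121 | old -0.09 41 0.6099 | old -0.07 13 0.608 | old -0.05 38 0.6154 | old -0.03 40 0.6179 | old -0.01 38 0.6211 | old 0.01 35 0.6236 | old 0.03 39 0.6264 | old 0.05 41 0.6291 | old 0.07 33 0.6305 | old 0.09 29 0.6328 | 
new -0.13 12 0.6132 | new -0.11 30 0.6132 | new -0.09 41 0.6149 | new -0.07 14 0.6119 | new -0.05 36 0.619 | new -0.03 41 0.621 | new -0.01 37 0.6231 | new 0.01 36 0.6258 | new 0.03 39 0.6276 | new 0.05 45 0.6291 | new 0.07 33 0.6306 | new 0.09 29 0.6328 |
```

View pics/t12.png

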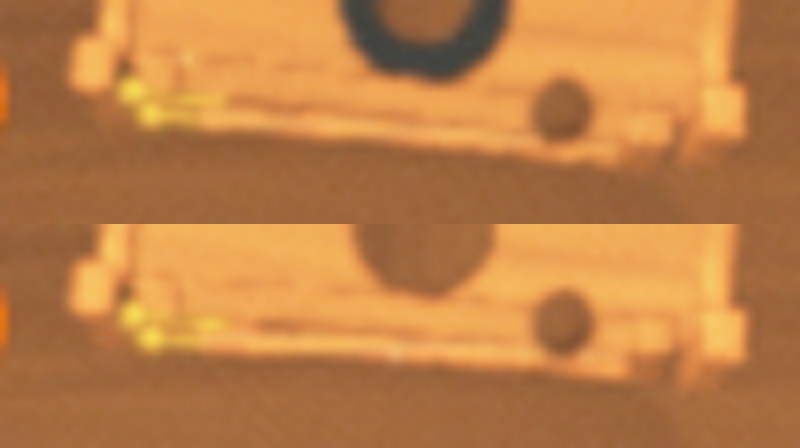

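The gate still appears about half a degree from the post line. I give it one more gentle push on the knob with shut fingers to make sure it is fully closed.

```bash
python3 -m handwheel '-0.2476 0.0388 0 0 0 0 1;-0.2476 0.0388 0 0 0 0 1;-0.2476 0.0388 0 0 0 0 1;-0.2476 0.0388 0 0 0 0 1;-0.2476 0.0388 0 0 0 0 1;-0.2476 0.0388 0 0 0 0 1;-0.2476 0.0388 0 0 0 0 1;-0.2476 0.0388 0 0 0 0 1;-0.2476 0.0388 0 0 0 0 1;-0.2476 0.0388 0 0 0 0 1;-0.2476 0.0388 0 0 0 0 1;-0.2476 0.0388 0 0 0 0 1;-0.2476 0.0388 0 0 0 0 1;0 0 0.2 0 0 0 1;0 0 0.2 0 0 0 1;0 0 0.2 0 0 0 1;0 0 0.2 0 0 0 1;0 0 0.2 0 0 0 1;0 0 0.047 0 0 0 1;0 0 0 0 0 0 1'; python3 -m handwheel '0 0.05 0 0 0 0 1;0 0.05 0 0 0 0 1;0 0.05 0 0 0 0 1;0 0 0 0 0 0 1'; python3 -m handwheel '0 0.03 0 0 0 0 1;0 0.03 0 0 0 0 1;0 0 0 0 0 0 1'
```

```text
time: 52.25
ee_pos: [0.5653, -0.0697, 0.1238]
tool_rot: [-179.9, 0.0, 79.9]
contact_force: [-0.2, -0.2, 0.3]
width: -0.0001
grip_force: 0.0
time: 52.75
ee_pos: [0.5844, -0.072, 0.1241]
tool_rot: [180.0, 0.0, 80.0]
contact_force: [-0.1, 0.1, 0.6]
width: 0.0001
grip_force: 0.0
time: 53.12
ee_pos: [0.591, -0.0732, 0.1239]
tool_rot: [180.0, 0.0, 80.0]
contact_force: [-0.4, 0.5, -0.1]
width: 0.0
grip_force: 0.0
```

```bash
python3 -m handwheel '0 0.03 0 0 0 0 1;0 0.03 0 0 0 0 1;0 0 0 0 0 0 1'; python3 -m handwheel '0 0.02 0 0 0 0 1;0 0 0 0 0 0 1'; python3 -m handwheel '0 0.02 0 0 0 0 1;0 0 0 0 0 0 1'; python3 -m handwheel '0 0.02 0 0 0 0 1;0 0 0 0 0 0 1'
```

```text
time: 53.5
ee_pos: [0.5973, -0.0744, 0.1236]
tool_rot: [-179.9, 0.0, 80.0]
contact_force: [-2.0, -0.2, 0.6]
width: 0.0003
grip_force: 0.9
time: 53.75
ee_pos: [0.5978, -0.0748, 0.1233]
tool_rot: [-179.7, -0.0, 80.0]
contact_force: [-7.4, 0.1, 2.8]
width: -0.0002
grip_force: 2.8
time: 54.0
ee_pos: [0.5983, -0.0753, 0.1229]
tool_rot: [-179.5, -0.0, 80.0]
contact_force: [-10.8, -0.2, 4.7]
width: -0.0002
grip_force: 4.5
time: 54.25
ee_pos: [0.5987, -0.0758, 0.1226]
tool_rot: [-179.2, -0.0, 79.9]
contact_force: [-16.0, 1.2, 6.9]
width: -0.0001
grip_force: 6.4
```

The stop is firm at 16 N, so the gate is fully shut. I back off and return to the capsule.

```bash
python3 -m handwheel '0 -0.1 0 0 0 0 1;0 -0.15 0 0 0 0 1;0 -0.1 0 0 0 0 1;0 0 -0.25 0 0 0 0;0 0 -0.25 0 0 0 0;0 0 -0.25 0 0 0 0;0 0 -0.25 0 0 0 0;0.2476 -0.0388 0 0 0 0 0;0.2476 -0.0388 0 0 0 0 0;0.2476 -0.0388 0 0 0 0 0;0.2476 -0.0388 0 0 0 0 0;0.2476 -0.0388 0 0 0 0 0;0.2476 -0.0388 0 0 0 0 0;0.2476 -0.0388 0 0 0 0 0;0.2476 -0.0388 0 0 0 0 0;0.2476 -0.0388 0 0 0 0 0;0.2476 -0.0388 0 0 0 0 0;0.2476 -0.0388 0 0 0 0 0;0.2476 -0.0388 0 0 0 0 0;0.2476 -0.0388 0 0 0 0 0'
python3 - <<'E'
from h import *
np.set_printoptions(precision=4,suppress=True)
plan(.5748,.3221,.023,80)
a,_=shot('side')
for m in finder.mark_of('side','capsule')[:2]: print(m['p'],ray('side',*m['centre'],.003)[:2])
b,_=shot('top')
for m in finder.mark_of('top','capsule_pad')[:2]+finder.mark_of('side','capsule_pad')[:2]: print(m)
ii=b.astype(int)
m=((ii[...,0]>200)&(ii[...,2]<190)&(ii.sum(2)>430)).astype(np.uint8);m[:, :290]=0;m[:,325:]=0;m[:208]=0;m[240:]=0
v,u=np.nonzero(m);print('pad',m.sum(),u.mean(),v.mean(),ray('top',u.mean(),v.mean(),.004)[:2],np.ptp(u),np.ptp(v))
E
```

```text
time: 56.75
ee_pos: [0.5712, 0.3241, 0.2442]
tool_rot: [180.0, -0.1, 80.0]
contact_force: [1.3, -0.7, 0.7]
width: 0.0854
grip_force: 0.0
turn wz tot 0.0000 (0.0 deg) shift tot [-0.011  0.032  1.843] q [-61.  29.  41.  92. -20.  67. -26.] tilt [179.96  -0.06  80.  ]
0.93 [0.5699 0.3218]
{'centre': [302.6, 223.4], 'p': 0.85}
{'centre': [429.7, 202.5], 'p': 0.64}
{'centre': [276.5, 221.9], 'p': 0.73}
pad 447 304.83892617449663 222.41610738255034 [0.5138 0.0451] 23 23
```

```bash
python3 -m handwheel '-0.011 0.032 0.25 0 0 0 0;0 0 0.25 0 0 0 0;0 0 0.25 0 0 0 0;0 0 0.25 0 0 0 0;0 0 0.25 0 0 0 0;0 0 0.25 0 0 0 0;0 0 0.2 0 0 0 0;0 0 0.1 0 0 0 0;0 0 0.05 0 0 0 0;0 0 0 0 0 0 0.15;0 0 0 0 0 0 0.25;0 0 0 0 0 0 0.35;0 0 0 0 0 0 0.45;0 0 0 0 0 0 0.6;0 0 0 0 0 0 1;0 0 0 0 0 0 1;0 0 0 0 0 0 1;0 0 0 0 0 0 1'; python3 -m handwheel '0 0 -0.03 0 0 0 1;0 0 -0.1 0 0 0 1;0 0 -0.15 0 0 0 1;0 0 -0.2 0 0 0 1;0 0 -0.2 0 0 0 1;0 0 0 0 0 0 1'; python3 -c "
from h import *
plan(.515,.0448,.0245,80)"
```

```text
time: 59.25
ee_pos: [0.5747, 0.3209, 0.0224]
tool_rot: [180.0, -0.0, 80.0]
contact_force: [-2.1, 0.2, 4.9]
width: 0.0445
grip_force: 61.4
time: 60.0
ee_pos: [0.5764, 0.3211, 0.1065]
tool_rot: [179.8, -0.2, 80.0]
contact_force: [-0.5, -0.4, -0.9]
width: 0.0446
grip_force: 61.1
turn wz tot -0.0000 (-0.0 deg) shift tot [-2.356 -0.104  0.683] q [-58.  37.  37.  99. -26.  53. -20.] tilt [179.76  -0.21  79.98]
```

```bash
python3 -m handwheel '-0.2356 -0.0104 0 0 0 0 1;-0.2356 -0.0104 0 0 0 0 1;-0.2356 -0.0104 0 0 0 0 1;-0.2356 -0.0104 0 0 0 0 1;-0.2356 -0.0104 0 0 0 0 1;-0.2356 -0.0104 0 0 0 0 1;-0.2356 -0.0104 0 0 0 0 1;-0.2356 -0.0104 0 0 0 0 1;-0.2356 -0.0104 0 0 0 0 1;-0.2356 -0.0104 0 0 0 0 1;0 0 0 0 0 0 1;0 0 0.2 0 0 0 1;0 0 0.2 0 0 0 1;0 0 0.12 0 0 0 1;0 0 0.08 0 0 0 1;0 0 0.05 0 0 0 1;0 0 0 0 0 0 1;0 0 0 0 0 0 1'; python3 -c "
from h import *
plan(.515,.0445,.0237,80)"
```

```text
time: 62.25
ee_pos: [0.5137, 0.0444, 0.026]
tool_rot: [179.9, -0.0, 80.0]
contact_force: [0.7, 0.3, -1.2]
width: 0.0447
grip_force: 61.2
turn wz tot -0.0000 (-0.0 deg) shift tot [0.003 0.011 0.019] q [-35.  32.  33. 121. -30.  35.   9.] tilt [ 1.7995e+02 -3.0000e-02  7.9990e+01]
```

```bash
python3 -m handwheel '0 0.01 0.018 0 0 0 1;0 0 0 0 0 0 1;0 0 0 0 0 0 0.5;0 0 0 0 0 0 0.4;0 0 0 0 0 0 0.2;0 0 0 0 0 0 0;0 0 0 0 0 0 0;0 0 0 0 0 0 0;0 0 -0.1 0 0 0 0;0 0 -0.2 0 0 0 0;0 0 -0.3 0 0 0 0;0 0 -0.3 0 0 0 0;0 0 -0.2 0 0 0 0;0 0 0 0 0 0 0'; python3 -c "
from h import *
plan(.4535,.318,.002,80)"
```

```text
time: 64.0
ee_pos: [0.5157, 0.0442, 0.1576]
tool_rot: [179.8, -0.1, 80.0]
contact_force: [-0.8, 0.3, -0.6]
width: 0.0853
grip_force: 0.0
turn wz tot -0.0000 (-0.0 deg) shift tot [ 2.157 -0.907  1.296] q [-44.  21.  43. 116. -18.  50.  -1.] tilt [ 1.7976e+02 -1.5000e-01  8.0000e+01]
```

```bash
python3 -m handwheel '0.2397 -0.1008 0 0 0 0 0;0.2397 -0.1008 0 0 0 0 0;0.2397 -0.1008 0 0 0 0 0;0.2397 -0.1008 0 0 0 0 0;0.2397 -0.1008 0 0 0 0 0;0.2397 -0.1008 0 0 0 0 0;0.2397 -0.1008 0 0 0 0 0;0.2397 -0.1008 0 0 0 0 0;0.2397 -0.1008 0 0 0 0 0;0 0 0.2 0 0 0 0;0 0 0.2 0 0 0 0;0 0 0.2 0 0 0 0;0 0 0.2 0 0 0 0;0 0 0.2 0 0 0 0;0 0 0.15 0 0 0 0;0 0 0.1 0 0 0 0;0 0 0.046 0 0 0 0;0 0 0 0 0 0 0'; python3 -c "
from h import *
plan(.4535,.318,.002,80)
a,_=shot('side')
cv2.imwrite('pics/s13.png',cv2.resize(a[90:260,180:320],(495,600),interpolation=2)[:,:,::-1])
"
```

```text
time: 66.25
ee_pos: [0.4523, 0.318, -0.0002]
tool_rot: [-180.0, -0.0, 80.0]
contact_force: [-0.8, -0.2, -0.3]
width: 0.0851
grip_force: 0.0
turn wz tot -0.0000 (-0.0 deg) shift tot [ 0.002  0.01  -0.018] q [-62.  37.  30. 116. -31.  35. -21.] tilt [-1.800e+02 -1.000e-02  7.999e+01]
```

View pics/s13.png

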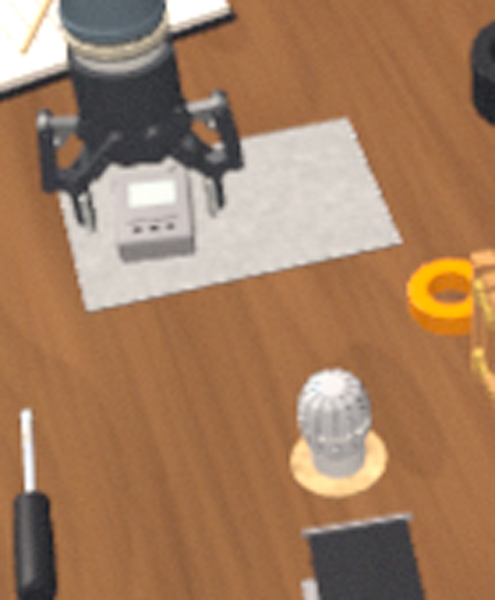

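The capsule stands upright on its pad at (342,440) in the crop, and the pack is between the fingers at (155,205).

```bash
python3 -m handwheel '0 0.01 -0.018 0 0 0 0;0 0 0 0 0 0 0.3;0 0 0 0 0 0 0.5;0 0 0 0 0 0 0.7;0 0 0 0 0 0 1;0 0 0 0 0 0 1;0 0 0 0 0 0 1;0 0 0 0 0 0 1;0 0 -0.05 0 0 0 1;0 0 -0.15 0 0 0 1;0 0 -0.2 0 0 0 1;0 0 -0.25 0 0 0 1;0 0 -0.25 0 0 0 1;0 0 -0.2 0 0 0 1;0 0 0 0 0 -0.0028 1;0 0 0 0 0 0 1'; python3 -c "
from h import *
plan(.502,-.061,.0045,81)
"
```

```text
time: 68.3
ee_pos: [0.4526, 0.3176, 0.1335]
tool_rot: [-179.9, 0.0, 81.0]
contact_force: [-0.0, 0.1, -1.5]
width: 0.0568
grip_force: 64.1
turn wz tot 0.0001 (0.0 deg) shift tot [-3.052  0.9    1.075] q [-69.  25.  39. 112. -21.  50. -28.] tilt [-1.7994e+02  3.0000e-02  8.1030e+01]
```

```bash
python3 -m handwheel '-0.2348 0.0692 0 0 0 0 1;-0.2348 0.0692 0 0 0 0 1;-0.2348 0.0692 0 0 0 0 1;-0.2348 0.0692 0 0 0 0 1;-0.2348 0.0692 0 0 0 0 1;-0.2348 0.0692 0 0 0 0 1;-0.2348 0.0692 0 0 0 0 1;-0.2348 0.0692 0 0 0 0 1;-0.2348 0.0692 0 0 0 0 1;-0.2348 0.0692 0 0 0 0 1;-0.2348 0.0692 0 0 0 0 1;-0.2348 0.0692 0 0 0 0 1;-0.2348 0.0692 0 0 0 0 1;0 0 0 0 0 0 1;0 0 0.25 0 0 0 1;0 0 0.25 0 0 0 1;0 0 0.25 0 0 0 1;0 0 0.2 0 0 0 1;0 0 0.1 0 0 0 1;0 0 0 0 0 0 1'; python3 -c "
from h import *
plan(.502,-.061,.0035,81)
"
```

```text
time: 70.8
ee_pos: [0.502, -0.0603, 0.0072]
tool_rot: [-179.9, 0.0, 81.0]
contact_force: [0.2, 0.2, -0.5]
width: 0.0569
grip_force: 64.0
turn wz tot 0.0001 (0.0 deg) shift tot [-0.005  0.001  0.031] q [-23.  33.  32. 122. -33.  33.  24.] tilt [-179.88    0.     81.03]
```

```bash
python3 -m handwheel '-0.005 0 0.02 0 0 0 1;0 0 0.01 0 0 0 1;0 0 0 0 0 0 1;0 0 0 0 0 0 0.3;0 0 0 0 0 0 0;0 0 0 0 0 0 0;0 0 0 0 0 0 0;0 0 -0.1 0 0 0 0;0 0 -0.25 0 0 0 0;0 0 -0.3 0 0 0 0;0 0 -0.3 0 0 0 0;0 0 -0.3 0 0 0 0;0.25 -0.05 0 0 0 0 0;0.25 -0.05 0 0 0 0 0;0.25 -0.05 0 0 0 0 0;0.25 -0.05 0 0 0 0 0;0.25 -0.05 0 0 0 0 0;0.25 -0.05 0 0 0 0 0;0.25 -0.05 0 0 0 0 0;0.25 -0.05 0 0 0 0 0'; python3 -m handwheel '0.25 -0.05 0 0 0 0 0;0.25 -0.05 0 0 0 0 0;0.25 -0.05 0 0 0 0 0;0.25 -0.05 0 0 0 0 0;0 0 0 0 0 0 0'
python3 - <<'E'
from h import *
np.set_printoptions(precision=4,suppress=True)
b,d=shot('top');P=cloud('top',d);X,Y,Z=P[...,0],P[...,1],P[...,2];a,_=shot('side')
cv2.imwrite('pics/end.png',np.hstack([cv2.resize(a[150:280,240:370],(400,400),interpolation=2),cv2.resize(b[155:255,275:375],(400,400),interpolation=2)])[:,:,::-1])
ii=b.astype(int);lum=ii.sum(2);sat=ii.max(2)-ii.min(2)
m=(lum>330)&(sat<60)&(X>.45)&(X<.56)&(Y>-.115)&(Y<.005)&(Z>.017)&(Z<.04)
print('pack',m.sum(),P[m].mean(0),cv2.minAreaRect((P[m][:,:2]*1000).astype(np.float32)))
m=(X>.45)&(X<.57)&(Y>.01)&(Y<.10)&(Z>.045)&(Z<.1);print('caps',P[m].mean(0),cv2.minAreaRect((P[m][:,:2]*1000).astype(np.float32)))
E
```

```text
time: 73.3
ee_pos: [0.4926, 0.1839, 0.1552]
tool_rot: [180.0, -0.0, 81.0]
contact_force: [0.0, 0.1, -0.0]
width: 0.0857
grip_force: 0.0
time: 73.92
ee_pos: [0.4871, 0.3081, 0.1547]
tool_rot: [180.0, -0.0, 81.3]
contact_force: [-0.6, -0.6, -0.4]
width: 0.0852
grip_force: 0.0
pack 623 [ 0.5024 -0.06    0.0256] ((502.68658447265625, -59.32468795776367), (84.00517272949219, 57.61078643798828), 80.26167297363281)
caps [0.5133 0.0436 0.0703] ((513.6408081054688, 44.19334411621094), (43.3038215637207, 43.04600524902344), 89.41442108154297)
```

View pics/end.png

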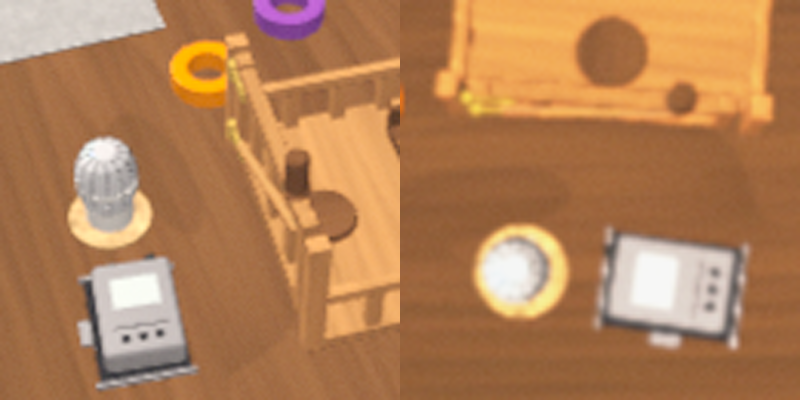

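The pack is square on its dock, the capsule is upright and centred on its pad, and the gate is shut. All measure within 2 mm of their places, so I hand in.

```bash
python3 -c "
from h import *
print(workorder.job_done())"
```

```text
the job is handed in; nothing more can be done
None
```

I handed the job in at about 74 s, with no verdict returned: the cushion is flat and centred on the bare cup, the gate is fully shut, the belt pack and capsule are back within 2 mm of the middle of their places, and the adapter was never touched.

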